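# Gauge the glovebox tray saddles

## Task

Sort the three blue saddle blocks by trying each one on its gauge rail: push it gently along its rail, away from the bare steel end towards the green stop. A saddle that fits slides right over the brass gauge part and must be left home against its green stop, without being lifted; the one that jams at the start of the gauge must not be forced: lift it straight up off the rail where it jammed and set it down upright in the red tray. Leave everything else on the bench alone.

Things in the scene. Friction and masses are not known exactly. Their poses are not given: they have to be found in the camera images.
- track: fixed aluminium gauge plate, 300 (x) x 290 (y) x 12 mm, origin centre of underside. Three rails, 17 mm wide, run along its x at y = -105, 0, +105 mm: bare steel, 8 mm above the plate, from x = -140 to -15 mm, then brass gauge part, 18 mm above the plate, to x = +120 mm, then a green stop 20 x 60 mm, 40 mm above the plate. Saddles start on the steel parts
- gauge_faces: the three copper-coloured faces at the near ends of the brass gauge parts, 11 mm wide, up to 16 mm above the plate, at track x = -15 mm, against which the web of a faulty saddle stops; fixed to the track, same origin and axes
- gauge_edge (a point): point on the middle rail, at track x = -15 mm, on top of the plate, where the brass gauge part begins; a faulty saddle jams when its centre is about 8 mm short of this line
- home_mid (a point): where the centre of the underside of a saddle is when home on the middle rail, against the green stop (track x = +70 mm, plate top); the other rails' home points lie 105 mm to either side along the track's y
- saddle_a: loose blue saddle block, steel plate on top, 100 mm long (x, along the rail), 50 wide, 50 high, 0.3 kg; origin centre of underside. A keyway 20 wide, 24 high under it straddles the rail. In a faulty saddle a hidden web at mid-length leaves only 12 mm of height, so it rides the low steel part of a rail but jams on the gauge part; from outside all look alike
- saddle_b: loose blue saddle block, steel plate on top, 100 mm long (x, along the rail), 50 wide, 50 high, 0.3 kg; origin centre of underside. A keyway 20 wide, 24 high under it straddles the rail. In a faulty saddle a hidden web at mid-length leaves only 12 mm of height, so it rides the low steel part of a rail but jams on the gauge part; from outside all look alike
- saddle_c: loose blue saddle block, steel plate on top, 100 mm long (x, along the rail), 50 wide, 50 high, 0.3 kg; origin centre of underside. A keyway 20 wide, 24 high under it straddles the rail. In a faulty saddle a hidden web at mid-length leaves only 12 mm of height, so it rides the low steel part of a rail but jams on the gauge part; from outside all look alike
- red_tray: fixed open red tray, 170 (x) x 150 (y) x 45 mm high, walls 4 mm, floor about 4 mm thick; origin at the centre of its underside. It and the blue tray may change places.
- blue_tray: fixed open blue tray of the same size, with a wrench in it; not used
- wrench: loose steel wrench, 130 mm long, lying in the blue tray; leave alone
- wash_bottle: loose white bottle with a red cap, 64 mm across, 150 mm high; leave alone. Origin under its centre

How it is judged:
By the outcome, as a careful person would: the job done as asked, in the order asked, and still so for the second after the job is handed in, with the robot touching nothing.
It also fails if it takes over 69 s, if anything falls off the work surface, if the arm or the gripper's body presses on something with over 40 N, if the wrist force passes 120 N, or if a joint passes its speed limit or range.

## Robot

A 6-joint arm with a two-finger parallel gripper is mounted at the origin on the work surface. World frame = base frame: x ahead of the robot, y to its left, z up, the work surface at z = 0. Lengths are in m, angles in rad, forces in N, time in s.
With the tool pointing down it reaches from about 0.3 to 0.775 m from the base axis. Payload 14.6 kg.
Tool frame: the origin (TCP) lies midway between the tips of the shut fingers; the grasp point (between the pads) lies 19 mm behind it (ctrl.pinch_z is the z of the grasp point in the tool frame, in m); z points along the fingers, y is the line along which they close (so a half turn about z gives the same grasp; the last joint's range is limited). The gripper opens to 94 mm and grips with 3 to 60 N. Pads are 16 mm wide; open, the fingers measure 119 mm over their backs; the gripper's body (75 mm by 177 mm) begins 78 mm behind the grasp point.
Start: joints at [1.058, 0.3, 1.521, -0, 1.321, -0.067], TCP at [0.237, 0.496, 0.205] pointing down, gripper open.
Joint ranges: [-3.03, 3.03], [-0.79, 2.21], [0.23, 2.52], [-1.04, 4.18], [0, 3.07], [-2.55, 2.55]. Speed limits (rad/s): [2.22, 2.22, 2.57, 3.14, 3.14, 3.14].

## Interface

Orientations are given as [roll, pitch, yaw] about the fixed x, y, z axes, in that order (R = Rz(yaw) Ry(pitch) Rx(roll)).
In Python, from station import ctrl, camera, ticket gives the robot as it stands. The module is installed in compiled form; this text tells all that it offers.
- The arm moves only by the shell command python3 -m inch 'ROWS' [FORCE]. ROWS is text: rows parted by semicolons, each of 7 numbers parted by spaces: the opening, from -1 (shut) to 1 (fully open), then the shift along the tool's x, y, z in units of 0.03 m (1.0 is 0.03 m), then the turn, a rotation vector about the tool's x, y, z in units of 10 degrees (1.0 is 10 degrees). In form: grip dx dy dz rx ry rz; .... A call has 1 to 10 rows; each row shifts and turns the commanded pose from where the row before left it, along the tool's axes as they then stand; what a row does not reach is not made up. A row lasts 1/8 s, in which the tool goes at most 62.5 mm and 10.7 degrees, less where a joint would pass 70% of its speed; a pose out of reach is approached as far as the arm can. A call with a number of a shift or a turn outside -1 to 1 is refused whole. A call with a gripper value outside its range is refused whole. The fingers move at their own pace and stop on an object; FORCE is the grip in N (left out, the last holds). Time passes only in rows, so rows that do not move let the fingers close. It gives the time, the measured TCP pose, the force, the opening and the grip force at its end, in the units of the state.
- ctrl.get_obs(): the state, without advancing time (a new reading comes with each control period).
- camera(name): name is "scene" or "top" or "wrist"; returns a dict with "img" (384x512x3 uint8, blue, green, red), "range_z" (384x512 float32, m along the optical axis (not along the pixel's ray), 0 where there is no reading), "intrinsics" (3x3 intrinsics, pixels), "view" (4x4, takes a point from world to camera coordinates). Camera axes: x right, y down, z forward; pixel columns grow to the right and rows downward; lengths in m; the calibration is good to about 2 mm. A picture is of the moment at which its call begins.
- ticket.hand_in(): hands the job in; it is judged then, once.
The state is a dict: "time_s": time; "qpos": joint angles; "joint_vel": joint speeds; "tau": joint torques, N m; "ee_pos": TCP position; "eef_rot": TCP orientation; "force": force on the tool from outside, world axes, zero at the start; "moment": the same for the moment, N m; "grip_width": finger opening in m; "grip_force": force on a finger pad.
Only numpy, scipy, OpenCV 4.12 (cv2) and the standard library are available. Lean on these libraries where they do the work, as an engineer would, in place of code of your own. Each camera call takes 0.05 s, during which the arm holds its last target. There are 200 camera calls.

## Working session

There is one attempt and no reset: what is moved stays moved. The work goes in short steps, Python scripts to look and compute and a shell command to move; the robot and the scene stay as the last step left them, time stands still between calls to the robot, and variables do not carry over. Pictures are saved under pics/ and viewed, at most 10 in all, crops included, and the job is handed in when it is done.

```bash
mkdir -p pics; cat > h.py <<'E'
import numpy as np, cv2
from station import ctrl, camera
def cloud(c):
    K=np.array(c["intrinsics"]);V=np.array(c["view"]);z=c["range_z"]
    v,u=np.mgrid[0:z.shape[0],0:z.shape[1]]
    p=np.stack([(u-K[0,2])/K[0,0]*z,(v-K[1,2])/K[1,1]*z,z],-1)
    return (p-V[:3,3])@V[:3,:3]
def ray(c,u,v,h):
    K=np.array(c["intrinsics"]);V=np.array(c["view"])
    d=V[:3,:3].T@np.array([(u-K[0,2])/K[0,0],(v-K[1,2])/K[1,1],1]);o=-V[:3,:3].T@V[:3,3]
    return o+d*(h-o[2])/d[2]
E
python3 - <<'E'
from h import *
a=camera("top");b=camera("scene")
cv2.imwrite("pics/t.png",a["img"]);cv2.imwrite("pics/s.png",b["img"])
np.savez("top.npz",**a);np.savez("scene.npz",**b)
print({k:v for k,v in ctrl.get_obs().items()},ctrl.pinch_z)
E
```

```text
{'time_s': 0.1, 'qpos': array([ 1.05841603e+00,  3.00393823e-01,  1.52151482e+00, -1.18665771e-05,
        1.32069955e+00, -6.66075802e-02]), 'joint_vel': array([ 0.00176695, -0.00191819, -0.00159864, -0.00015556,  0.00061798,
       -0.0006157 ]), 'tau': array([ 1.90215571e-03, -5.32645226e+01, -3.53283584e+01,  7.10298331e-02,
        2.34896585e-02, -3.88178023e-05]), 'ee_pos': array([0.23702954, 0.49604385, 0.20495675]), 'eef_rot': array([-3.14057859e+00, -5.61241173e-05,  2.69582286e+00]), 'force': array([-0.60853764,  0.25263708,  0.21246476]), 'moment': array([-0.03022496, -0.04084345,  0.00276817]), 'grip_force': 0.0, 'grip_width': 0.09394273887464852} -0.0188
```

View pics/t.png

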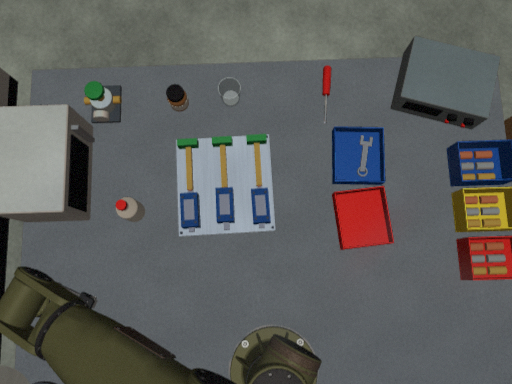

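View pics/s.png

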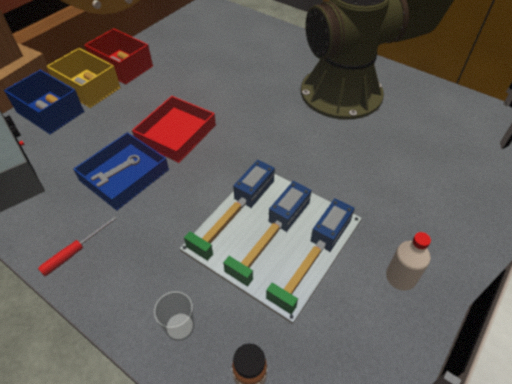

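The top view shows the saddles at about (190,210), (225,205) and (261,206), the green stops at (187,143), (222,140) and (257,138), and the red tray at (363,218). The bottle is at (126,208). The scene view shows the same layout from the other side. Next I measure.

```bash
python3 - <<'E'
from h import *
for n in ("top","scene"):
    c=dict(np.load(n+".npz"));im=c["img"];P=cloud(c);hsv=cv2.cvtColor(im,cv2.COLOR_BGR2HSV)
    print(n,"cam",-np.array(c["view"])[:3,:3].T@np.array(c["view"])[:3,3])
    H,S,V=cv2.split(hsv)
    near=(P[...,0]>.2)&(P[...,0]<.85)&(P[...,1]>-.4)&(P[...,1]<.33)
    for nm,m in (("blue",(H>100)&(H<130)&(S>120)),("green",(H>50)&(H<80)&(S>120)),("red",((H<6)|(H>174))&(S>150)),("brass",(H>8)&(H<30)&(S>110))):
        N,L,st,ce=cv2.connectedComponentsWithStats(((m&near)*255).astype(np.uint8))
        for i in range(1,N):
            if st[i,4]<30: continue
            # fill holes via contour
            k=cv2.findContours((L==i).astype(np.uint8),0,2)[0][0]
            f=np.zeros(L.shape,np.uint8);cv2.drawContours(f,[k],-1,1,-1)
            q=P[f>0];zt=np.percentile(q[:,2],[5,50,90]);
            top=q[q[:,2]>zt[2]-.006]
            r=cv2.minAreaRect((top[:,:2]*1000).astype(np.float32))
            print(nm,ce[i].round(),st[i,4],"z",zt.round(4),"rect c",np.round(r[0],1),np.round(r[1],1),round(r[2],2))
    # plate
    m=(S<40)&(V>130)&near&(P[...,2]>.004)&(P[...,2]<.03)
    print("plate z",np.median(P[...,2][m]),"table z",np.median(P[...,2][near&(np.abs(P[...,2])<.008)]))
    r=cv2.minAreaRect((P[m][:,:2]*1000).astype(np.float32));print(r)
E
```

```text
top cam [0.27623167 0.03464577 1.39076206]
blue [357. 155.] 2662 z [0.0012 0.0073 0.0415] rect c [ 471.6 -193.5] [204.8 564.7] 60.5
blue [224. 205.] 325 z [0.0576 0.0631 0.067 ] rect c [398.  104.3] [272.4  67.5] 15.85
blue [260. 206.] 322 z [0.0579 0.0633 0.0671] rect c [399.4  19.6] [244.8  47.3] 2.4
blue [189. 210.] 355 z [0.0572 0.063  0.0667] rect c [378.4 166.1] [320.4  90.6] 36.37
green [256. 138.] 156 z [0.026  0.051  0.0559] rect c [484.   33.9] [ 54.4 415.4] 88.41
green [221. 141.] 157 z [0.0268 0.0515 0.0561] rect c [486.4  78.1] [427.8  57.2] 16.25
green [187. 143.] 163 z [0.0244 0.051  0.0562] rect c [674.3 236.8] [19.6 55.5] 1.74
red [326.  90.] 60 z [0.0148 0.0234 0.0287] rect c [ 835.9 -195.9] [19.2 23.8] 82.98
red [362. 217.] 3062 z [0.0003 0.0058 0.0406] rect c [ 406.3 -153.8] [180.9 420.6] 11.35
brass [179. 101.] 96 z [0.054  0.0648 0.0792] rect c [799.5 263.1] [13.2 45.1] 14.58
brass [257. 163.] 200 z [0.0263 0.0312 0.0348] rect c [472.8  27. ] [393.1  16. ] 0.11
brass [223. 166.] 210 z [0.0263 0.0311 0.0352] rect c [468.2  99. ] [403.4  36. ] 13.44
brass [189. 16
[... 1116 characters left out ...]
] [376.1  53.9] 32.91
red [175. 128.] 3100 z [0.0012 0.0116 0.0412] rect c [706.3 -12.5] [989.4 215.4] 43.97
red [ 74. 247.] 121 z [0.0146 0.0219 0.0249] rect c [ 836.9 -195.6] [20.4 25.1] 84.16
brass [222. 222.] 379 z [0.0251 0.0291 0.0306] rect c [786.9 184.7] [595.2  84. ] 40.09
brass [260. 245.] 398 z [0.0266 0.0289 0.0306] rect c [775.7 239.8] [537.2  69.4] 31.17
brass [302. 270.] 424 z [0.0269 0.0291 0.0308] rect c [766.5 299.6] [490.2  50.3] 20.36
brass [250. 377.] 222 z [0.0568 0.0631 0.0768] rect c [828.9 281.3] [17.5 49.2] 48.68
plate z 0.01113175156523281 table z -0.0007216054951243865
((625.3997802734375, -27.1055908203125), (453.7315673828125, 607.333984375), 1.1086807250976562)
```

```bash
python3 - <<'E'
from h import *
for n in ("top","scene"):
    c=dict(np.load(n+".npz"));im=c["img"];P=cloud(c);ok=c["range_z"]>.1
    H,S,V=cv2.split(cv2.cvtColor(im,cv2.COLOR_BGR2HSV))
    Z=P[...,2];near=ok&(P[...,0]>.3)&(P[...,0]<.75)&(P[...,1]>-.3)&(P[...,1]<.29)
    def rep(nm,m,mn,h):
        N,L,st,ce=cv2.connectedComponentsWithStats((m&near).astype(np.uint8))
        for i in range(1,N):
            if st[i,4]<mn: continue
            v,u=np.where(L==i)
            q=np.array([ray(c,a,b,h)[:2] for a,b in zip(u,v)])*1000
            r=cv2.minAreaRect(q.astype(np.float32)); print(n,nm,st[i,4],"zmed",Z[L==i].mean().round(4),np.round(r[0],1),np.round(r[1],1),round(r[2],2))
    inpl=(P[...,0]<.66)
    sad=(H>100)&(H<130)&(S>100)|((S<60)&(Z>.05))
    rep("saddle",sad&inpl&(Z>.054)&(Z<.07)&(P[...,1]>0),150,.062)
    rep("stop",(H>50)&(H<80)&(S>120)&(Z>.045),60,.052)
    rep("redtray",((H<6)|(H>174))&(S>150)&(P[...,0]<.65)&(Z>.035),100,.045)
    rep("brass",(H>8)&(H<30)&(S>110)&(Z<.04)&(Z>.02),60,.03)
    rep("redfloor",((H<6)|(H>174))&(S>150)&(P[...,0]<.65)&(Z<.012),100,.004)
E
```

```text
top saddle 529 zmed 0.0632 [479.2 126.6] [ 49.6 100.4] 89.16
top saddle 512 zmed 0.0633 [474.2  24. ] [101.7  47.8] 0.84
top saddle 555 zmed 0.0629 [466.2 230.5] [99.1 50.8] 2.33
top stop 123 zmed 0.0522 [680.2  28.4] [54.4 21.9] 88.47
top stop 124 zmed 0.0526 [676.8 133. ] [20.8 57.9] 2.07
top stop 127 zmed 0.0522 [673.5 237.4] [21.3 60.4] 1.82
top redtray 154 zmed 0.0436 [ 434.9 -214.9] [ 70.3 181.7] 75.55
top brass 198 zmed 0.0311 [603.9  27.1] [131.5  15.8] 0.41
top brass 208 zmed 0.0312 [602.5 131.2] [128.8  15.2] 1.61
top brass 221 zmed 0.0312 [598.2 235.6] [132.1  16.5] 2.49
top redfloor 1486 zmed 0.0047 [ 432.3 -261.6] [162.4  92.3] 5.04
scene saddle 618 zmed 0.0615 [473.9  25.8] [100.9  50.5] 0.1
scene saddle 732 zmed 0.0614 [481.7 129.6] [104.5  51.7] 1.11
scene saddle 816 zmed 0.0615 [467.9 232.1] [103.1  50.8] 2.08
scene stop 203 zmed 0.051 [681.1  28.9] [19.1 56.9] 0.36
scene stop 214 zmed 0.0511 [678.5 133.3] [18.1 57.2] 1.96
scene stop 251 zmed 0.0511 [674.9 238.2] [18.2 57.5] 0.93
scene redtray 345 zmed 0.041 [ 431.6 -246.7] [177.1 107.7] 2.68
scene brass 379 zmed 0.0287 [598.3  27.9] [121.5  19.6] 1.59
scene brass 398 zmed 0.0289 [595.6 131.9] [121.1  18.1] 1.77
scene brass 424 zmed 0.0291 [592.3 236. ] [122.   16.7] 1.7
scene redfloor 762 zmed 0.0033 [ 409.4 -271.1] [144.6  64.2] 4.11
scene redfloor 107 zmed 0.0083 [ 448.4 -212.7] [ 71.8 161. ] 66.96
```

```bash
python3 - <<'E'
from h import *
for n in ("top","scene"):
    c=dict(np.load(n+".npz"));H,S,V=cv2.split(cv2.cvtColor(c["img"],cv2.COLOR_BGR2HSV))
    m=(((H<6)|(H>174))&(S>150)).astype(np.uint8)
    N,L,st,ce=cv2.connectedComponentsWithStats(m)
    uv=(363,218) if n=="top" else (175,128)
    i=L[uv[1],uv[0]];v,u=np.where(L==i)
    for h in (.045,.004):
        q=np.array([ray(c,a,b,h)[:2] for a,b in zip(u,v)])*1000
        r=cv2.minAreaRect(q.astype(np.float32));print(n,h,r)
    P=cloud(c)[L==i];P=P[np.abs(P[:,0]-.43)<.2]
    rim=P[P[:,2]>.033];print("rim",rim[:,:2].min(0),rim[:,:2].max(0)); r=cv2.minAreaRect((rim[:,:2]*1000).astype(np.float32));print(r, np.median(P[P[:,2]<.02][:,2]))
E
python3 -m inch '1 0 0 0 0 0 -0.91; 1 0 0 0 0 0 -0.91; 1 0 0 0 0 0 -0.91; 1 0 0 0 0 0 0' 5
```

```text
top 0.045 ((430.3837890625, -274.9287414550781), (170.02943420410156, 156.02810668945312), 5.291722297668457)
top 0.004 ((435.0802307128906, -284.3601989746094), (175.2095947265625, 160.7816619873047), 5.291727542877197)
rim [ 0.27623167 -0.35982624] [0.52110266 0.03464577]
((406.2861022949219, -153.76791381835938), (180.87924194335938, 420.6402587890625), 11.347597122192383) 0.004991551133902757
scene 0.045 ((442.788330078125, -262.69525146484375), (194.98548889160156, 177.6615753173828), 5.1299309730529785)
scene 0.004 ((413.05902099609375, -299.3210144042969), (205.62612915039062, 187.35687255859375), 5.129918098449707)
rim [ 0.34127866 -0.358899  ] [ 0.5212353 -0.1943808]
((429.59869384765625, -278.52490234375), (172.91513061523438, 154.78147888183594), 5.312471389770508) 0.0038918293407818696
time_s: 0.6
ee_pos: [0.2371, 0.4961, 0.2052]
eef_rot: [-3.141, -0.0, -3.112]
force: [0.0, -0.2, -0.1]
grip_width: 0.0941
grip_force: 0.0
```

```bash
python3 -m inch '1 -0.74 -0.9 0 0 0 0;1 -0.74 -0.9 0 0 0 0;1 -0.74 -0.9 0 0 0 0;1 -0.74 -0.9 0 0 0 0;1 -0.74 -0.9 0 0 0 0;1 -0.74 -0.9 0 0 0 0;1 -0.74 -0.9 0 0 0 0;1 -0.74 -0.9 0 0 0 0;1 -0.74 -0.9 0 0 0 0;1 -0.74 -0.9 0 0 0 0'; python3 -m inch '1 0 0 0 0 0 0;1 0 0 0 0 0 0'
python3 - <<'E'
from h import *
w=camera("wrist");cv2.imwrite("pics/w1.png",w["img"]);np.savez("w1.npz",**w);print(ctrl.get_obs()["ee_pos"],ctrl.get_obs()["eef_rot"])
E
```

```text
time_s: 1.85
ee_pos: [0.4679, 0.2322, 0.2054]
eef_rot: [-3.142, -0.0, -3.115]
force: [-0.1, 0.2, -0.0]
grip_width: 0.0938
grip_force: 0.0
time_s: 2.1
ee_pos: [0.467, 0.2335, 0.2053]
eef_rot: [3.142, -0.0, -3.113]
force: [0.8, -0.6, 0.1]
grip_width: 0.0943
grip_force: 0.0
[0.46685137 0.23373761 0.20541926] [ 3.14152475e+00 -1.73767744e-04 -3.11198436e+00]
```

View pics/w1.png

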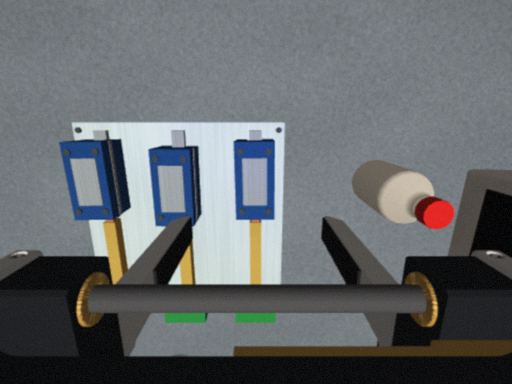

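The wrist view shows the left saddle at (255,178), the middle at (175,185) and the right at (92,180), with the bottle clear at (400,195). I refine the left saddle and the rail lines from this view.

```bash
python3 - <<'E'
from h import *
c=dict(np.load("w1.npz"));H,S,V=cv2.split(cv2.cvtColor(c["img"],cv2.COLOR_BGR2HSV));P=cloud(c);Z=P[...,2];ok=c["range_z"]>.1
def rep(nm,m,h,mn=200):
    N,L,st,ce=cv2.connectedComponentsWithStats((m&ok).astype(np.uint8))
    for i in range(1,N):
        if st[i,4]<mn: continue
        v,u=np.where(L==i);q=np.array([ray(c,a,b,h)[:2] for a,b in zip(u,v)])*1000
        r=cv2.minAreaRect(q.astype(np.float32));print(nm,st[i,4],"z",np.median(Z[L==i]).round(4),np.round(r[0],1),np.round(r[1],1),round(r[2],2))
rep("saddle",(Z>.056)&(Z<.068)&(P[...,1]>-.1)&(P[...,1]<.28)&(P[...,0]<.57),.062)
rep("brass",(H>8)&(H<30)&(S>110)&(Z>.024)&(Z<.036),.03)
rep("stop",(H>50)&(H<80)&(S>120),.052)
E
```

```text
saddle 3353 z 0.0624 [471.3  22.9] [99.9 53.9] 2.16
saddle 3169 z 0.0626 [465.3 230.1] [100.2  50. ] 2.16
saddle 2970 z 0.0625 [477.6 127. ] [100.   51.8] 0.98
brass 772 z 0.03 [586.2  26. ] [102.9  20.2] 1.06
brass 642 z 0.0304 [581.1 234.2] [101.3  14.5] 1.81
brass 371 z 0.0303 [601.2 131.1] [66.9 17.8] 1.57
stop 384 z 0.0524 [678.5 133.2] [16.  61.5] 1.6
stop 385 z 0.0526 [675.6 237.5] [16.  58.4] 1.6
```

```bash
python3 -m inch '1 0 -0.1 1 0 0 0;1 0 0 1 0 0 0;1 0 0 1 0 0 0;1 0 0 1 0 0 0;1 0 0 1 0 0 0;1 0 0 0.9 0 0 0;1 0 0 0 0 0 0;-1 0 0 0 0 0 0;-1 0 0 0 0 0 0;-1 0 0 0 0 0 0' 5;  python3 -m inch '-1 0 0 0 0 0 0;-1 0 0 0 0 0 0'
```

```text
time_s: 3.4
ee_pos: [0.4677, 0.2304, 0.0292]
eef_rot: [3.141, 0.001, -3.111]
force: [-1.0, 0.1, -0.3]
grip_width: 0.0675
grip_force: 0.0
time_s: 3.65
ee_pos: [0.4675, 0.2302, 0.0286]
eef_rot: [3.141, 0.0, -3.111]
force: [-0.1, 0.7, 1.8]
grip_width: 0.0502
grip_force: 5.0
```

```bash
python3 -m inch '-1 -0.25 0 0 0 0 0;-1 -0.25 0 0 0 0 0;-1 -0.25 0 0 0 0 0;-1 -0.25 0 0 0 0 0;-1 -0.25 0 0 0 0 0;-1 -0.2 0 0 0 0 0;-1 -0.12 0 0 0 0 0;-1 -0.12 0 0 0 0 0' ; python3 -m inch '-1 -0.12 0 0 0 0 0;-1 -0.12 0 0 0 0 0;-1 -0.12 0 0 0 0 0'; python3 -m inch '-1 -0.12 0 0 0 0 0;-1 -0.12 0 0 0 0 0'
```

```text
time_s: 4.65
ee_pos: [0.5184, 0.2318, 0.0285]
eef_rot: [-3.142, -0.0, -3.111]
force: [-3.1, 0.3, 4.9]
grip_width: 0.0498
grip_force: 5.0
time_s: 5.03
ee_pos: [0.5291, 0.2321, 0.0285]
eef_rot: [-3.142, -0.0, -3.111]
force: [-3.8, 0.7, 5.2]
grip_width: 0.0503
grip_force: 5.0
time_s: 5.28
ee_pos: [0.5363, 0.2323, 0.0285]
eef_rot: [3.142, -0.0, -3.111]
force: [-4.7, -1.1, 5.3]
grip_width: 0.0501
grip_force: 5.0
```

```bash
cat >> h.py <<'E'
def sad(n,lo=-.02,hi=.3):
    c=camera(n);P=cloud(c);Z=P[...,2];ok=c["range_z"]>.05
    H,S,V=cv2.split(cv2.cvtColor(c["img"],cv2.COLOR_BGR2HSV))
    m=ok&(H>100)&(H<130)&(S>90)&(Z>.054)&(Z<.075)&(P[...,1]>lo)&(P[...,1]<hi)&(P[...,0]>.35)&(P[...,0]<.7)
    m=cv2.morphologyEx(m.astype(np.uint8),cv2.MORPH_CLOSE,np.ones((3,3)))
    N,L,st,ce=cv2.connectedComponentsWithStats(m)
    for i in range(1,N):
        if st[i,4]<40: continue
        v,u=np.where(L==i);q=np.array([ray(c,a,b,.062)[:2] for a,b in zip(u,v)])*1000
        r=cv2.minAreaRect(q.astype(np.float32));print(n,st[i,4],"z",np.median(Z[L==i]).round(4),np.round(r[0],1),np.round(r[1],1),"x",q[:,0].min().round(1),q[:,0].max().round(1),"y",q[:,1].min().round(1),q[:,1].max().round(1))
    return c
E
python3 - <<'E'
from h import *
c=sad("scene");cv2.imwrite("pics/s2.png",cv2.resize(c["img"][120:330,180:420],None,fx=2.5,fy=2.5))
w=sad("wrist")
sad("top")
E
```

```text
scene 442 z 0.0612 [473.4  24.3] [102.   52.6] x 422.0 525.1 y -3.4 50.7
scene 43 z 0.0609 [520.  110.4] [30.2 15.3] x 505.6 530.5 y 104.3 123.5
scene 48 z 0.0611 [498.9 223.6] [ 8.1 30.7] x 494.8 503.6 y 208.5 238.8
scene 371 z 0.0611 [551.3 232.7] [71.2 52.6] x 516.1 587.2 y 206.2 259.4
wrist 11374 z 0.062 [477.4 128.6] [99.4 54.6] x 427.4 527.7 y 100.3 156.4
wrist 5816 z 0.0622 [521.5 231.2] [76.5 54.7] x 482.6 560.5 y 204.3 259.1
wrist 228 z 0.0623 [582.8 233.3] [ 1.5 48.9] x 581.3 584.3 y 208.8 257.8
top 318 z 0.0629 [478.7 127.1] [98.9 50. ] x 429.0 528.8 y 101.8 151.6
top 362 z 0.0628 [473.2  22.3] [99.5 49.2] x 423.1 523.0 y -2.8 48.3
```

View pics/s2.png

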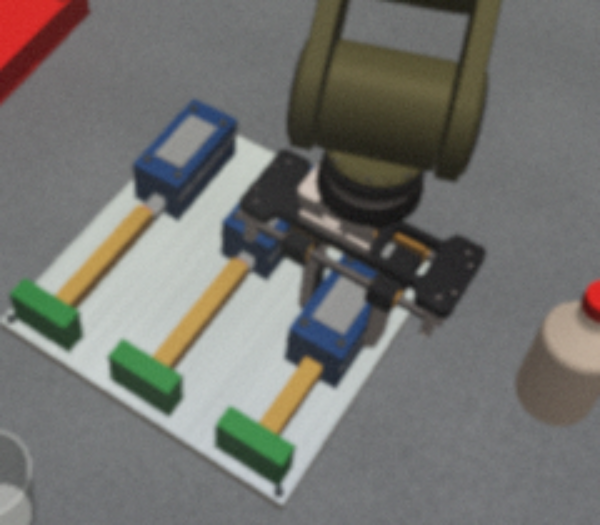

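The left saddle is past its jam line: its front edge is at x≈586 and its centre at about 534, against a jam point of 521. It fits, so I continue to the stop.

```bash
python3 -m inch '-1 -0.25 0 0 0 0 0;-1 -0.25 0 0 0 0 0;-1 -0.25 0 0 0 0 0;-1 -0.25 0 0 0 0 0;-1 -0.25 0 0 0 0 0;-1 -0.25 0 0 0 0 0;-1 -0.25 0 0 0 0 0;-1 -0.25 0 0 0 0 0;-1 -0.25 0 0 0 0 0' ; python3 -m inch '-1 -0.12 0 0 0 0 0;-1 -0.1 0 0 0 0 0'; python3 -m inch '-1 -0.1 0 0 0 0 0;-1 -0.1 0 0 0 0 0'
```

```text
time_s: 6.55
ee_pos: [0.604, 0.2344, 0.0284]
eef_rot: [-3.142, -0.0, -3.111]
force: [-1.8, 0.2, 0.3]
grip_width: 0.0502
grip_force: 5.0
time_s: 6.8
ee_pos: [0.6103, 0.2345, 0.0284]
eef_rot: [-3.142, -0.0, -3.111]
force: [-1.9, 0.2, 0.1]
grip_width: 0.0503
grip_force: 5.0
time_s: 7.05
ee_pos: [0.6162, 0.2348, 0.0284]
eef_rot: [-3.142, -0.0, -3.111]
force: [-6.5, 2.8, 1.1]
grip_width: 0.0504
grip_force: 5.0
```

```bash
python3 -m inch '-1 -0.07 0 0 0 0 0;-1 0 0 0 0 0 0;-1 0 0 0 0 0 0'; python3 - <<'E'
from h import *
sad("scene",.18)
E
python3 -m inch '0.6 0 0 0 0 0 0;0.6 0 0 0 0 0 0;0.6 0 0 0 0 0 0;0.6 0 0 -0.5 0 0 0;0.6 0 0 -1 0 0 0'
```

```text
time_s: 7.42
ee_pos: [0.6179, 0.2349, 0.0282]
eef_rot: [-3.142, -0.001, -3.111]
force: [-3.8, 0.3, -0.3]
grip_width: 0.0498
grip_force: 5.0
scene 411 z 0.0612 [636.1 235.2] [59.5 52.6] x 607.1 665.8 y 208.2 262.3
time_s: 8.1
ee_pos: [0.6179, 0.2346, 0.0739]
eef_rot: [-3.141, -0.001, -3.111]
force: [-0.2, 0.5, -0.2]
grip_width: 0.075
grip_force: 0.0
```

```bash
python3 -m inch '1 0 0 -0.8 0 0 0;1 0.79 -0.57 0 0 0 0;1 0.79 -0.57 0 0 0 0;1 0.79 -0.57 0 0 0 0;1 0.79 -0.57 0 0 0 0;1 0.79 -0.57 0 0 0 0;1 0.79 -0.57 0 0 0 0;1 0 0 0 0 0 0;1 0 0 0 0 0 0'
```

```text
time_s: 9.22
ee_pos: [0.4801, 0.1282, 0.0984]
eef_rot: [3.141, 0.002, -3.111]
force: [-0.1, 0.3, 0.5]
grip_width: 0.094
grip_force: 0.0
```

```bash
python3 - <<'E'
from h import *
sad("wrist");sad("top")
E
```

```text
wrist 4088 z 0.0621 [471.1  22.6] [99.9 53.4] x 420.6 521.8 y -5.9 50.2
wrist 3903 z 0.0622 [477.  126.4] [100.5  49.4] x 426.3 527.7 y 101.6 151.8
wrist 480 z 0.0623 [600.1 220.2] [37.9 28.4] x 580.7 619.5 y 205.8 233.9
top 287 z 0.0632 [613.5 234.4] [ 50.7 100.4] x 563.3 663.7 y 209.1 259.7
top 324 z 0.0631 [473.4  22.4] [99.5 49.1] x 423.2 523.1 y -2.8 46.6
```

```bash
python3 -m inch '1 0 -0.03 0.8 0 0 0;1 0 0 0.8 0 0 0;1 0 0 0.73 0 0 0;-1 0 0 0 0 0 0;-1 0 0 0 0 0 0;-1 0 0 0 0 0 0;-1 0 0 0 0 0 0;-1 0 0 0 0 0 0' 5; python3 -m inch '-1 -0.25 0 0 0 0 0;-1 -0.25 0 0 0 0 0;-1 -0.25 0 0 0 0 0;-1 -0.25 0 0 0 0 0;-1 -0.12 0 0 0 0 0;-1 -0.12 0 0 0 0 0'; python3 -m inch '-1 -0.12 0 0 0 0 0;-1 -0.12 0 0 0 0 0';python3 -m inch '-1 -0.12 0 0 0 0 0;-1 -0.12 0 0 0 0 0'
```

```text
time_s: 10.32
ee_pos: [0.4795, 0.127, 0.0279]
eef_rot: [3.141, 0.001, -3.111]
force: [-0.2, 0.8, 3.5]
grip_width: 0.0503
grip_force: 5.0
time_s: 11.08
ee_pos: [0.5168, 0.1281, 0.0276]
eef_rot: [-3.142, -0.0, -3.111]
force: [-3.7, -0.5, 4.9]
grip_width: 0.05
grip_force: 5.0
time_s: 11.32
ee_pos: [0.5239, 0.1284, 0.0276]
eef_rot: [3.142, -0.0, -3.111]
force: [-4.2, -0.5, 5.6]
grip_width: 0.0498
grip_force: 5.0
time_s: 11.58
ee_pos: [0.5311, 0.1286, 0.0276]
eef_rot: [3.142, -0.0, -3.111]
force: [-4.6, 0.1, 5.0]
grip_width: 0.0497
grip_force: 5.0
```

```bash
python3 -m inch '-1 -0.12 0 0 0 0 0;-1 -0.12 0 0 0 0 0';python3 - <<'E'
from h import *
sad("scene",.09,.17);sad("wrist",.09,.17)
E
```

```text
time_s: 11.82
ee_pos: [0.5383, 0.1288, 0.0276]
eef_rot: [3.142, -0.0, -3.111]
force: [-3.4, 0.0, 5.3]
grip_width: 0.0504
grip_force: 5.0
scene 317 z 0.0612 [552.8 129.5] [72.8 51.2] x 518.3 588.6 y 102.6 156.6
wrist 5871 z 0.0622 [523.1 128.1] [76.1 54.6] x 484.4 561.9 y 101.5 155.8
wrist 304 z 0.0623 [584.5 129.8] [ 2.3 48.7] x 582.6 586.3 y 105.5 154.2
```

The middle saddle's centre is at about 537, past its jam point of 525, so it fits. I continue to the stop.

```bash
python3 -m inch '-1 -0.25 0 0 0 0 0;-1 -0.25 0 0 0 0 0;-1 -0.25 0 0 0 0 0;-1 -0.25 0 0 0 0 0;-1 -0.25 0 0 0 0 0;-1 -0.25 0 0 0 0 0;-1 -0.25 0 0 0 0 0;-1 -0.25 0 0 0 0 0;-1 -0.25 0 0 0 0 0' ; python3 -m inch '-1 -0.12 0 0 0 0 0;-1 -0.1 0 0 0 0 0;-1 -0.1 0 0 0 0 0;-1 -0.1 0 0 0 0 0'; python3 -m inch '-1 0 0 0 0 0 0;-1 0 0 0 0 0 0'
```

```text
time_s: 13.05
ee_pos: [0.606, 0.1308, 0.0275]
eef_rot: [-3.142, -0.0, -3.111]
force: [-0.4, 0.1, 1.1]
grip_width: 0.0502
grip_force: 5.0
time_s: 13.55
ee_pos: [0.6183, 0.1313, 0.0275]
eef_rot: [-3.142, -0.0, -3.111]
force: [-1.2, 0.6, -1.1]
grip_width: 0.05
grip_force: 5.0
time_s: 13.8
ee_pos: [0.6181, 0.1312, 0.0275]
eef_rot: [-3.142, 0.0, -3.111]
force: [0.7, -0.4, -2.5]
grip_width: 0.0497
grip_force: 5.0
```

```bash
python3 - <<'E'
from h import *
sad("scene",.09,.17)
E
```

```text
scene 365 z 0.0613 [637.3 132.4] [61.8 53.2] x 607.4 668.7 y 105.0 159.3
```

```bash
python3 -m inch '-1 -0.06 0 0.02 0 0 0;-1 -0.06 0 0 0 0 0'; python3 -m inch '-1 -0.06 0 0 0 0 0;-1 -0.06 0 0 0 0 0'
```

```text
time_s: 14.1
ee_pos: [0.6213, 0.1314, 0.027]
eef_rot: [-3.142, -0.001, -3.111]
force: [-6.7, 0.1, 2.9]
grip_width: 0.0502
grip_force: 5.0
time_s: 14.35
ee_pos: [0.6245, 0.1316, 0.0266]
eef_rot: [-3.142, -0.002, -3.111]
force: [-7.5, -0.6, 1.5]
grip_width: 0.0499
grip_force: 5.0
```

```bash
python3 -m inch '0.6 0 0 0 0 0 0;0.6 0 0 0 0 0 0;0.6 0 0 0 0 0 0;0.6 0 0 -0.5 0 0 0;0.6 0 0 -1 0 0 0;1 0 0 -0.8 0 0 0'; python3 -m inch '1 0.85 -0.57 0 0 0 0;1 0.85 -0.57 0 0 0 0;1 0.85 -0.57 0 0 0 0;1 0.85 -0.57 0 0 0 0;1 0.85 -0.57 0 0 0 0;1 0.85 -0.57 0 0 0 0;1 0 0 0 0 0 0;1 0 0 0 0 0 0'
python3 - <<'E'
from h import *
sad("wrist",-.1);sad("top",-.1);sad("scene",-.1)
E
```

```text
time_s: 15.1
ee_pos: [0.6257, 0.1315, 0.0983]
eef_rot: [3.141, 0.002, -3.111]
force: [-0.1, -0.7, 0.2]
grip_width: 0.0821
grip_force: 0.0
time_s: 16.1
ee_pos: [0.4763, 0.0244, 0.0968]
eef_rot: [-3.142, 0.002, -3.111]
force: [-0.0, 0.1, -0.4]
grip_width: 0.0938
grip_force: 0.0
wrist 3944 z 0.0622 [471.2  21.2] [100.6  49.4] x 420.0 522.0 y -5.3 47.3
wrist 577 z 0.0623 [594.8 118.3] [37.7 32.4] x 575.7 614.1 y 101.9 134.2
top 346 z 0.0633 [616.7 132. ] [100.   50.1] x 566.1 666.7 y 105.6 157.9
top 357 z 0.063 [613.6 234.4] [ 50.7 100.3] x 563.4 663.7 y 209.1 259.7
scene 407 z 0.0611 [473.9  23.3] [103.1  51. ] x 422.5 526.0 y -3.4 50.2
scene 597 z 0.0612 [618.4 133. ] [100.   50.4] x 567.7 668.7 y 107.4 159.6
scene 686 z 0.0612 [615.5 236. ] [100.3  50.2] x 565.3 665.8 y 210.2 262.0
```

```bash
python3 -m inch '1 0.1 -0.05 0.8 0 0 0;1 0 0 0.8 0 0 0;1 0 0 0.68 0 0 0;-1 0 0 0 0 0 0;-1 0 0 0 0 0 0;-1 0 0 0 0 0 0;-1 0 0 0 0 0 0;-1 0 0 0 0 0 0' 5; python3 -m inch '-1 -0.25 0 0 0 0 0;-1 -0.25 0 0 0 0 0;-1 -0.25 0 0 0 0 0;-1 -0.25 0 0 0 0 0;-1 -0.2 0 0 0 0 0;-1 -0.12 0 0 0 0 0;-1 -0.12 0 0 0 0 0'; python3 -m inch '-1 -0.1 0 0 0 0 0;-1 -0.1 0 0 0 0 0';python3 -m inch '-1 -0.1 0 0 0 0 0;-1 -0.1 0 0 0 0 0'
```

```text
time_s: 17.25
ee_pos: [0.4728, 0.0226, 0.0279]
eef_rot: [-3.141, 0.001, -3.111]
force: [-1.3, -0.1, 3.4]
grip_width: 0.0501
grip_force: 5.0
time_s: 18.12
ee_pos: [0.5161, 0.024, 0.0276]
eef_rot: [-3.142, -0.0, -3.111]
force: [-3.4, 0.5, 4.6]
grip_width: 0.0497
grip_force: 5.0
time_s: 18.38
ee_pos: [0.5221, 0.0242, 0.0276]
eef_rot: [-3.142, -0.0, -3.111]
force: [-3.8, -0.3, 5.3]
grip_width: 0.05
grip_force: 5.0
time_s: 18.62
ee_pos: [0.5281, 0.0243, 0.0276]
eef_rot: [-3.142, -0.0, -3.111]
force: [-4.1, -0.8, 4.9]
grip_width: 0.0502
grip_force: 5.0
```

```bash
python3 -m inch '-1 -0.07 0 0 0 0 0;-1 -0.07 0 0 0 0 0';python3 -m inch '-1 -0.07 0 0 0 0 0;-1 0 0 0 0 0 0'; python3 - <<'E'
from h import *
sad("scene",-.02,.06);sad("wrist",-.02,.06)
E
```

```text
time_s: 18.88
ee_pos: [0.5314, 0.0244, 0.027]
eef_rot: [3.142, -0.002, -3.111]
force: [-5.9, -0.3, 1.5]
grip_width: 0.0498
grip_force: 5.0
time_s: 19.12
ee_pos: [0.5335, 0.0245, 0.0268]
eef_rot: [3.142, -0.002, -3.111]
force: [-5.3, -0.1, -0.5]
grip_width: 0.0501
grip_force: 5.0
scene 278 z 0.0611 [547.2  25.7] [67.9 53.1] x 514.3 580.9 y -1.2 53.6
wrist 6183 z 0.0622 [515.5  23.5] [80.  53.8] x 474.9 556.2 y -2.7 51.0
```

It jams: the saddle's centre stopped at about 529 while the pads slipped about 4 mm past it. I grip firmly and lift straight up.

```bash
python3 -m inch '-1 0 0 0 0 0 0;-1 0 0 0 0 0 0;-1 0 0 -0.2 0 0 0;-1 0 0 -0.5 0 0 0;-1 0 0 -0.7 0 0 0;-1 0 0 -0.8 0 0 0;-1 0 0 -0.8 0 0 0;-1 0 0 -0.5 0 0 0;-1 0 0 0 0 0 0' 25; python3 -m inch '-1 0.3 -0.83 0 0 0 0;-1 0.3 -0.83 0 0 0 0;-1 0.3 -0.83 0 0 0 0;-1 0.3 -0.83 0 0 0 0;-1 0.3 -0.83 0 0 0 0;-1 0.3 -0.83 0 0 0 0'; python3 -m inch '-1 0.3 -0.83 0 0 0 0;-1 0.3 -0.83 0 0 0 0;-1 0.3 -0.83 0 0 0 0;-1 0.3 -0.83 0 0 0 0;-1 0.3 -0.83 0 0 0 0;-1 0.3 -0.83 0 0 0 0;-1 0 0 0 0 0 -0.35;-1 0 0 0 0 0 0'
python3 - <<'E'
from h import *
c=camera("scene");cv2.imwrite("pics/s3.png",c["img"])
E
```

```text
time_s: 20.35
ee_pos: [0.5347, 0.0246, 0.1339]
eef_rot: [-3.142, 0.003, -3.111]
force: [-0.6, -0.1, -1.9]
grip_width: 0.0503
grip_force: 25.0
time_s: 21.1
ee_pos: [0.484, -0.1272, 0.1317]
eef_rot: [3.141, -0.001, -3.111]
force: [0.4, -0.6, -2.4]
grip_width: 0.0497
grip_force: 25.0
time_s: 22.1
ee_pos: [0.4349, -0.2774, 0.1317]
eef_rot: [3.141, -0.001, -3.051]
force: [-0.2, 0.1, -2.3]
grip_width: 0.0493
grip_force: 25.0
```

View pics/s3.png

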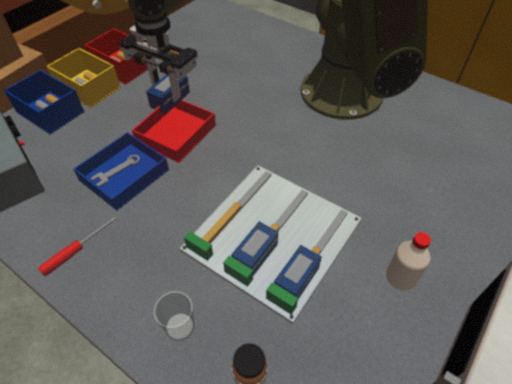

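The picture shows the held saddle at (167,95), above the red tray at (175,128). The other two saddles sit against their stops, at (250,250) and (295,278). I lower it.

```bash
python3 -m inch '-1 0 0 0.8 0 0 0;-1 0 0 0.9 0 0 0;-1 0 0 0.9 0 0 0;-1 0 0 0.6 0 0 0;-1 0 0 0.3 0 0 0;-1 0 0 0.1 0 0 0;-1 0 0 0 0 0 0'; python3 -m inch '-1 0 0 0.05 0 0 0;-1 0 0 0.03 0 0 0;-1 0 0 0.03 0 0 0;-1 0 0 0 0 0 0'
```

```text
time_s: 23.02
ee_pos: [0.4355, -0.2775, 0.025]
eef_rot: [-3.141, 0.0, -3.05]
force: [1.1, -0.7, -2.3]
grip_width: 0.0495
grip_force: 25.0
time_s: 23.52
ee_pos: [0.4353, -0.2774, 0.0212]
eef_rot: [3.142, -0.0, -3.05]
force: [-0.1, 0.0, -2.4]
grip_width: 0.0497
grip_force: 25.0
```

```bash
python3 -m inch '-1 0 0 0.03 0 0 0;-1 0 0 0.03 0 0 0;-1 0 0 0 0 0 0'; python3 -m inch '-1 0 0 0.03 0 0 0;-1 0 0 0 0 0 0'
```

```text
time_s: 23.9
ee_pos: [0.4352, -0.2774, 0.0194]
eef_rot: [3.142, -0.0, -3.05]
force: [-0.1, 0.8, -3.0]
grip_width: 0.0502
grip_force: 25.0
time_s: 24.15
ee_pos: [0.4354, -0.2775, 0.0189]
eef_rot: [-3.141, 0.0, -3.05]
force: [-1.0, 1.8, 3.2]
grip_width: 0.0502
grip_force: 25.0
```

Touchdown: the vertical force went from −3 to +3 N. I release, retreat and check.

```bash
python3 -m inch '0.5 0 0 0 0 0 0;0.5 0 0 0 0 0 0;0.5 0 0 0 0 0 0;0.5 0 0 -0.4 0 0 0;0.5 0 0 -1 0 0 0;0.5 0 0 -1 0 0 0;0.5 0 0 -1 0 0 0;0.5 0 0 -1 0 0 0' 5; python3 -m inch '0.5 0 0 -1 0 0 0;0.5 1 0 0 0 0 0;0.5 1 0 0 0 0 0;0.5 0 0 0 0 0 0;0.5 0 0 0 0 0 0;0.5 0 0 0 0 0 0'
python3 - <<'E'
from h import *
c=sad("scene",-.1);cv2.imwrite("pics/s4.png",np.vstack([cv2.resize(c["img"][70:210,60:300],None,fx=2,fy=2),cv2.resize(c["img"][150:310,160:400],None,fx=2,fy=2)[:310]]))
E
```

```text
time_s: 25.15
ee_pos: [0.4352, -0.2774, 0.1525]
eef_rot: [-3.141, 0.001, -3.05]
force: [-0.0, 0.8, -0.4]
grip_width: 0.0704
grip_force: 0.0
time_s: 25.9
ee_pos: [0.3761, -0.2829, 0.1807]
eef_rot: [-3.142, 0.0, -3.049]
force: [0.4, -0.6, 0.1]
grip_width: 0.0704
grip_force: 0.0
scene 587 z 0.0612 [618.2 133.2] [100.   50.3] x 567.7 668.7 y 107.4 159.3
scene 688 z 0.0612 [615.5 235.9] [100.4  50.2] x 564.9 665.8 y 210.2 262.3
```

View pics/s4.png

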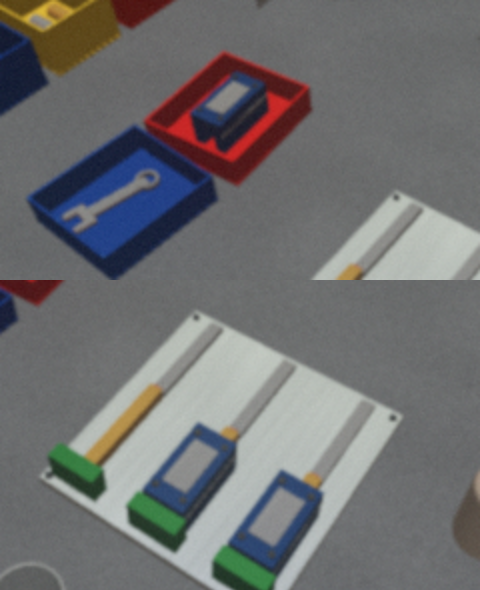

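The third saddle stands upright in the red tray at crop (230,105). The other two are home against their green stops, at (190,470) and (280,520). The arm is clear of everything.

```bash
python3 -c "
from station import ticket
print(ticket.hand_in())"
```

```text
the job is handed in; nothing more can be done
None
```

The job is handed in at about 26 s: the left and middle saddles fit and are home against their green stops, and the right one jammed and now stands upright in the red tray.

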